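Pin back the belt tensioner of a flat-lap glass grinder

TASK

The grinder's drive cover and belt are off and a new belt is to go on: lock the sprung tension arm back. Take the yellow-headed pin from the wooden tool block, stand it in the hole of the arm's steel boss, pull the arm round by its black handle, without forcing it, until the pin drops into the hidden hole beneath, then ease the spring load onto the pin and leave it fully home, holding the arm by itself. Never let the arm snap back, do not jam or strain the pin, and leave the other tools and the bottle where they are.

Things in the scene. Friction and masses are not known exactly. Their poses are not given: they have to be found in the camera images.
- lock_pin: Locking pin, about 90 g, upright in one of the block's three holes. Steel shank 11 mm dia, 41 mm long, last 3 mm chamfered; steel collar 22 mm dia, 6 mm thick; yellow round head 16 mm dia, 36 mm long (the grip). Origin on the axis at the collar's underside, z up: shank end at z = -41 mm, head from 6 to 42 mm. In the block the collar rests on the block's top.
- pin_head (a point): Middle of the pin's yellow head, on its axis, 24 mm above the collar's underside.
- lock_boss: Square steel boss 28 x 28 x 28 mm on the red tension arm, 78 mm from the pivot, with an upright hole 12.4 mm dia right through it. Origin at the centre of the hole's mouth on the boss's top, 84 mm above the bench; z up. Moves round with the arm. It keeps a pin put into it upright and carries it along.
- boss_foot (a point): Lower mouth of the boss's hole, 56 mm above the bench, 2 mm over the fixed steel index plate. A pin in the boss stands on this plate, collar 13 mm above the boss, and slides on it as the arm turns. The plate's one locking hole (12.4 mm dia, 14 mm deep) is on the boss's circle, hidden under the arm; with the holes in line the pin falls 13 mm by its weight, collar onto boss.
- tension_arm (a joint): Angle of the sprung arm: 0 at rest, grows anticlockwise seen from above (handle comes towards the robot), stop at 0.75. The spring drives it back to 0 (handle: 3.6 N at 0, 7.2 N at 0.45). Locking hole in line somewhere from 0.33 to 0.57, different each time. Swung fast, the pin jumps the hole: 20 mm/s at the handle is slow enough. Pin in, the arm stops dead: force rises steeply.
- handle_grip (a point): Middle of the grip of the arm's black upright round handle, on its axis, 116 mm above the bench. Handle 24 mm dia, spanning 90 to 138 mm above the bench, 150 mm from the pivot, 72 mm from the boss. Moves round with the arm.
- pivot_axis (a point): Point on the arm's vertical pivot axis, 80 mm above the bench (the post ends at 95 mm). The black tension wheel, 56 mm dia, top 90 mm above the bench, is on the arm 110 mm from the pivot, 0.42 rad clockwise of the boss. If the arm is pushed on while the pin falls, or its spring load bears on it, the pin is pinched part-way: ease the arm a little to and fro, or press the head down.
- drive_deck: Fixed green cast drive deck, 262 x 344 mm, grey top 40 mm above the bench, with two aluminium belt pulleys (up to 86 mm above the bench) on the far side and the red tension arm on the near side. Origin on the bench below about its middle; at yaw 0 x points away from the robot and y to the robot's left.
- tool_block: Fixed wooden block 60 x 180 mm, 50 mm high, with three upright 12.5 mm holes, 45 mm deep, in a row along its y axis, 60 mm apart. Origin at the centre of its underside.
- reamer: Bystander: glass reamer with a wooden handle, in another hole of the block; origin on its axis at the block's top, handle up to 48 mm above it.
- graphite_rod: Bystander: black graphite shaping rod in another hole of the block; origin on its axis at the block's top, 47 mm tall above it.
- coolant_bottle: Bystander: amber glass bottle, 60 mm dia, 150 mm tall, on the bench to the right; origin at the centre of its underside.
- spanner: Bystander: steel spanner, 160 mm long, lying on the bench at the far left; origin on the bench beneath it.

How it is judged:
On the way, in this order (a step that is already met when the one before it is completed fails the run):
1. the pin stands upright in the boss of the arm, on the index plate, the arm still near its rest (horizontal distance between lock_pin and lock_boss below 0.005 m and z of lock_pin in the frame of lock_boss below 0.025 m and angle between lock_pin's own z axis and vertical below 0.15 rad and value of joint tension_arm below 0.15 rad), for 0.1 s.
2. with the arm turned back, the pin has dropped at least 5 mm into the locking hole (horizontal distance between lock_pin and lock_boss below 0.005 m and z of lock_pin in the frame of lock_boss below 0.008 m and value of joint tension_arm above 0.28 rad), for 0.1 s.
At the end, for the whole second after the job is handed in: The arm is locked back (beyond 0.28 rad) and at rest, held by the pin alone; the pin is upright (within 0.1 rad) through boss and index plate, its collar down on the boss to within 3 mm and centred to 4 mm (z of lock_pin in the frame of lock_boss below 0.003 m and horizontal distance between lock_pin and lock_boss below 0.004 m and angle between lock_pin's own z axis and vertical below 0.1 rad and value of joint tension_arm above 0.28 rad and velocity of joint tension_arm between -0.05 and 0.05 rad/s and linear speed of lock_pin below 0.02 m/s); the robot touches nothing.
It fails at once if the tension arm snaps back faster than 3 rad/s (velocity of joint tension_arm below -3 rad/s).
It fails at once if the pin is strained: more than 55 N between the pin and the arm's boss (contact force between lock_pin and lock_boss above 55 N).
It fails at once if the reamer, the graphite rod, the bottle or the spanner is moved more than 30 mm (distance of any of reamer, graphite_rod, coolant_bottle, spanner from where it was at the start of the episode above 0.03 m).
It also fails if it takes over 64 s, if anything falls off the work surface, if the arm or the gripper's body presses on something with over 40 N, if the wrist force passes 120 N, or if a joint passes its speed limit or range.

ROBOT

A 6-joint arm with a two-finger parallel gripper is mounted at the origin on the work surface. World frame = base frame: x ahead of the robot, y to its left, z up, the work surface at z = 0. Lengths are in m, angles in rad, forces in N, time in s.
With the tool pointing down it reaches from about 0.275 to 0.825 m from the base axis. Payload 5.2 kg.
Tool frame: the origin (TCP) lies midway between the tips of the shut fingers; the grasp point (between the pads) lies behind it (manip.tcp_to_grasp is the z of the grasp point in the tool frame, in m); z points along the fingers, y is the line along which they close (so a half turn about z gives the same grasp; the last joint's range is limited). The gripper opens to 93 mm and grips with 3 to 60 N. Pads are 15 mm wide; open, the fingers measure 128 mm over their backs; the gripper's body (75 mm by 188 mm) begins 65 mm behind the grasp point.
Start: joints at [1.14, 0.259, 1.535, -0, 1.348, -0.203], TCP at [0.124, 0.536, 0.219] pointing down, gripper open.
Joint ranges: [-3.14, 3.14], [-0.91, 2.08], [0.19, 2.58], [-1.22, 4.36], [0.22, 2.71], [-3.12, 3.12]. Speed limits (rad/s): [2.57, 2.57, 3.14, 3.14, 3.14, 3.14].

INTERFACE

Orientations are given as [roll, pitch, yaw] about the fixed x, y, z axes, in that order (R = Rz(yaw) Ry(pitch) Rx(roll)).
In Python, from workcell import manip gives the robot as it stands.
- The arm moves only by the tool carry_out, never from a script. Its argument "steps" is text: rows parted by semicolons, each of 4 numbers parted by spaces: the shift along the tool's x, y, z in m, then the turn about the tool's z in rad. A call has exactly 10 rows; each row is the pose to reach, as a shift and turn from the pose commanded when the call began, along the tool's axes at that moment; what a row does not reach only later rows make up. A row lasts 1/8 s, in which the tool goes at most 62.5 mm and 10.7 degrees, less where a joint would pass 70% of its speed; a pose out of reach is approached as far as the arm can. A call with a gripper value outside its range is refused whole. "jaw" is the opening, from 0 (shut) to 1 (fully open), set as the call begins (left out, the last holds). The fingers move at their own pace and stop on an object; "squeeze" is the grip in N (left out, the last holds). Time passes only in rows, so rows that repeat a pose let the fingers close, or fill a call up. It gives the time, the measured TCP pose, the force, the opening and the grip force at its end, in the units of the state.
- manip.get_state(): the state, without advancing time (a new reading comes with each control period).
- manip.capture(name): name is "scene" or "top"; returns (picture, depth): 420x560x3 uint8, red, green, blue; 420x560 float32, m along the optical axis (not along the pixel's ray), 0 where there is no reading.
- manip.camera_params(name): a dict with "K" (3x3 intrinsics, pixels), "extrinsics" (4x4, takes a point from camera to world coordinates). Camera axes: x right, y up, looking along -z (the intrinsics and any distortion apply to the point x, -y, -z); pixel columns grow to the right and rows downward; lengths in m; the calibration is good to about 2 mm. A picture is of the moment at which its call begins. camera_params takes no time and is no camera call.
- manip.job_done(): hands the job in; it is judged then, once.
The state is a dict: "t": time; "q": joint angles; "qd": joint speeds; "effort": joint torques, N m; "tcp_pos": TCP position; "tcp_rot": TCP orientation; "contact_force": force on the tool from outside, world axes, zero at the start; "ft_torque": the same for the moment, N m; "width": finger opening in m; "grip_force": force on a finger pad.
Only numpy, scipy, OpenCV 4.12 (cv2) and the standard library are available. Lean on these libraries where they do the work, as an engineer would, in place of code of your own. Each camera call takes 0.05 s, during which the arm holds its last target. There are 200 camera calls.

## Working session

There is one attempt and no reset: what is moved stays moved. The work goes in short steps, Python scripts to look and compute and a tool call to move; the robot and the scene stay as the last step left them, time stands still between calls to the robot, and variables do not carry over. Pictures are saved under pics/ and viewed, at most 10 in all, crops included, and the job is handed in when it is done.

Besides the shell and the picture viewer there is one more tool, called after ">>>" by a JSON object that holds its "api" and its "payload", one argument or row to a line. carry_out: Moves the arm, as the interface text tells. Its arguments: {"type":"object","properties":{"steps":{"type":"string"},"jaw":{"type":"number"},"squeeze":{"type":"number"}},"required":["steps"]}

```bash
mkdir -p pics; cat > h.py <<'E'
import numpy as np, cv2
from workcell import manip
def cap(n,f=None):
    p,d=manip.capture(n)
    if f: cv2.imwrite('pics/'+f,cv2.cvtColor(p,cv2.COLOR_RGB2BGR))
    return p,d
def cloud(n,d):
    c=manip.camera_params(n);K=np.array(c['K']);E=np.array(c['extrinsics'])
    v,u=np.mgrid[:d.shape[0],:d.shape[1]]
    P=np.stack([(u-K[0,2])/K[0,0]*d,-(v-K[1,2])/K[1,1]*d,-d,np.ones_like(d)],-1)
    return (P@E.T)[...,:3]
E
python3 - <<'E'
from h import *
print({k:np.round(v,3).tolist() if not isinstance(v,str) else v for k,v in manip.get_state().items()}, manip.tcp_to_grasp)
for n in('scene','top'):
    c=manip.camera_params(n);print(n,{k:np.round(v,3).tolist() for k,v in c.items() if not isinstance(v,str)})
    p,d=cap(n,n+'0.png');np.savez(n+'0.npz',p=p,d=d,c=cloud(n,d))
E
```

```text
{'t': 0.0, 'q': [1.14, 0.259, 1.536, 0.0, 1.348, -0.203], 'qd': [0.001, 0.003, 0.0, 0.002, -0.001, -0.001], 'effort': [0.001, -43.731, -28.4, 0.072, 0.041, -0.0], 'tcp_pos': [0.124, 0.535, 0.218], 'tcp_rot': [-3.14, -0.0, 2.914], 'contact_force': [0.349, 0.586, -0.253], 'ft_torque': [0.016, -0.006, -0.009], 'grip_force': 0.0, 'width': 0.093} -0.0188
scene {'K': [[388.135, 0.0, 277.431], [0.0, 388.135, 209.944], [0.0, 0.0, 1.0]], 'extrinsics': [[-0.357, -0.709, 0.608, 1.169], [0.934, -0.258, 0.248, 0.248], [-0.019, 0.657, 0.754, 0.878], [0.0, 0.0, 0.0, 1.0]]}
top {'K': [[540.636, 0.0, 280.59], [0.0, 540.636, 205.978], [0.0, 0.0, 1.0]], 'extrinsics': [[0.003, 0.998, -0.066, 0.451], [-1.0, 0.003, -0.001, -0.018], [-0.001, 0.066, 0.998, 1.436], [0.0, 0.0, 0.0, 1.0]]}
```

View pics/scene0.png

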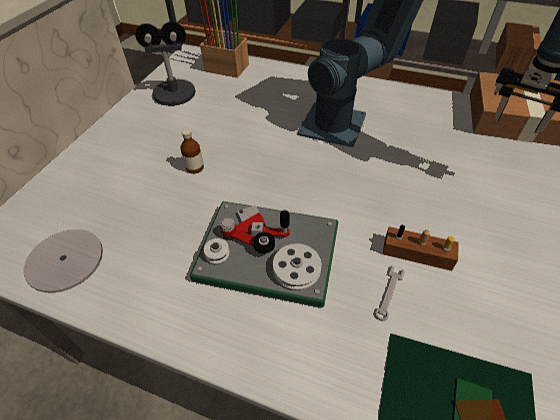

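View pics/top0.png

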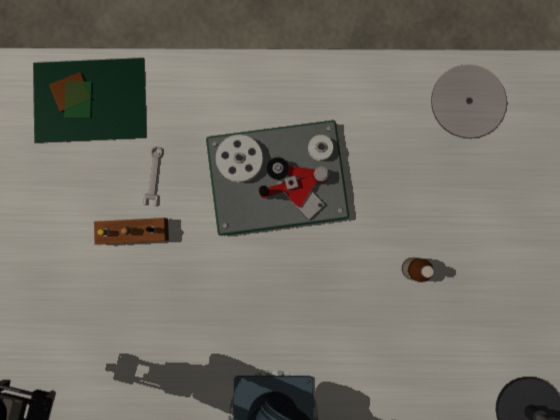

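The top view shows the yellow pin at about (100,232), handle (264,191), boss (292,183), pivot post (320,173). The scene view shows the pin at about (450,241), handle (285,215) and boss (257,228). I'll enlarge both and triangulate.

```bash
python3 - <<'E'
from h import *
T=np.load('top0.npz');S=np.load('scene0.npz')
def cr(p,u,v,w,h,s):return cv2.resize(p[v:v+h,u:u+w,::-1],(w*s,h*s),interpolation=cv2.INTER_CUBIC)
a=np.vstack([np.hstack([cr(T['p'],240,130,100,100,4),cr(S['p'],205,195,100,100,4)]),
 np.hstack([cr(T['p'],85,210,100,45,4),cr(S['p'],375,215,100,45,4)])])
cv2.imwrite('pics/crops.png',a)
for n,Z in(('top',T),('scene',S)):
  hsv=cv2.cvtColor(Z['p'],cv2.COLOR_RGB2HSV);m=cv2.inRange(hsv,(22,150,90),(35,255,255))>0
  v,u=np.where(m);print(n,len(u),u.min(),u.max(),v.min(),v.max(),np.median(Z['c'][m],axis=0).round(4))
E
```

```text
top 16 98 101 230 233 [0.4744 0.4335 0.0917]Traceback (most recent call last):
  File "<stdin>", line 9, in <module>
    return umr_minimum(a, axis, None, out, keepdims, initial, where)
ValueError: zero-size array to reduction operation minimum which has no identity
```

View pics/crops.png

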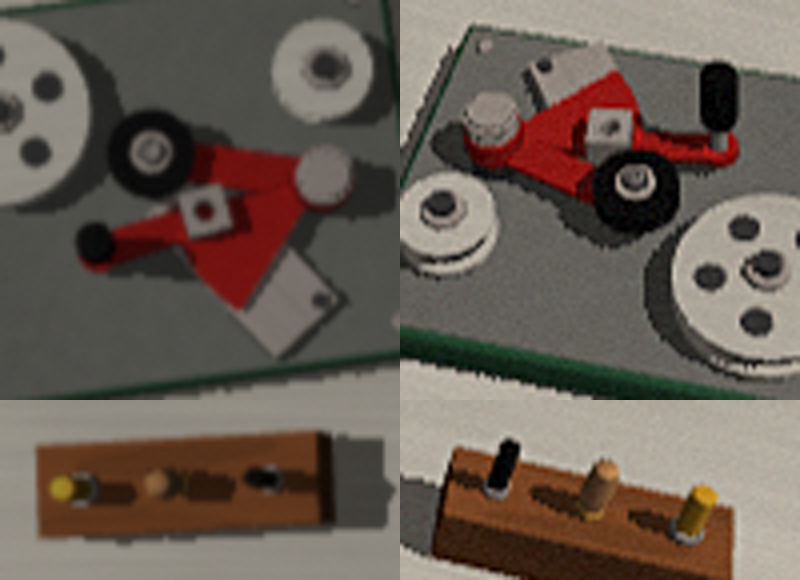

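The crops show the top view's boss hole at (291,182.8), handle top (264,190.8), pivot top (321,173.8) and pin head top (100.5,232). The scene view has them at (257.8,226.8), (284.8,213), (228.2,222.5) and (451.5,238).

```bash
cat >> h.py <<'E'
def ray(n,u,v,c=None):
    c=c or manip.camera_params(n);K=np.array(c['K']);E=np.array(c['extrinsics'])
    r=E[:3,:3]@np.array([(u-K[0,2])/K[0,0],-(v-K[1,2])/K[1,1],-1]);return E[:3,3],r/np.linalg.norm(r)
def tri(rs):
    A=sum(np.eye(3)-np.outer(r,r) for o,r in rs);b=sum((np.eye(3)-np.outer(r,r))@o for o,r in rs)
    X=np.linalg.solve(A,b);return X,[np.linalg.norm((np.eye(3)-np.outer(r,r))@(X-o)) for o,r in rs]
def atz(n,u,v,z):
    o,r=ray(n,u,v);return o+r*(z-o[2])/r[2]
E
python3 - <<'E'
from h import *
D={'boss':((291,182.75),(257.75,226.75),.084),'handletop':((264,190.75),(284.75,213),.138),'pivot':((321,173.75),(228.2,221.5),.095),
'pintop':((100.5,232),(451.5,238),.092),'collar':((106,232.2),(446.75,248),.056)}
for k,(a,b,z) in D.items():
    a=np.array(a)-.5;b=np.array(b)-.5
    X,e=tri([ray('top',*a),ray('scene',*b)])
    print(k,X.round(4),np.round(e,4),'atz',atz('top',*a,z).round(4),atz('scene',*b,z).round(4))
T=np.load('top0.npz');S=np.load('scene0.npz')
print(T['c'][174,321],S['c'][222,228],T['c'][191,264],S['c'][213,284])
E
```

```text
boss [ 0.5998 -0.0419  0.086 ] [0.0006 0.0006] atz [ 0.5998 -0.0414  0.084 ] [ 0.5986 -0.0432  0.084 ]
handletop [0.5743 0.0241 0.1395] [0.0004 0.0004] atz [0.5743 0.0246 0.138 ] [0.5732 0.0232 0.138 ]
pivot [ 0.6208 -0.1159  0.1008] [0.0003 0.0003] atz [ 0.6215 -0.1161  0.095 ] [ 0.6169 -0.1188  0.095 ]
pintop [0.4743 0.4299 0.0962] [0.0005 0.0005] atz [0.4743 0.4318 0.092 ] [0.4708 0.4303 0.092 ]
collar [0.4745 0.4304 0.0541] [0. 0.] atz [0.4745 0.4298 0.056 ] [0.4761 0.43   0.056 ]
[ 0.6196818  -0.11739539  0.09418908] [ 0.6219399  -0.11511313  0.09825538] [0.57241971 0.02333211 0.13854703] [0.57704325 0.02401353 0.14058494]
```

Triangulated heights agree with the text: boss 86, handle 139.5, pin top 96 and collar 54 mm. Pivot-boss is 77 mm and boss-handle 71 mm. I'm setting out above the pin with the jaw partly open.

```bash
cat >> h.py <<'E'
def go(x,y,z,yawy=None,base=None):
    """tool-axis shift to put TCP at x,y,z; yawy = wanted world angle of tool y (deg)"""
    s=manip.get_state();from scipy.spatial.transform import Rotation as R
    r=R.from_euler('xyz',s['tcp_rot']).as_matrix();p=np.array(s['tcp_pos'] if base is None else base)
    d=r.T@(np.array([x,y,z])-p);a=np.degrees(np.arctan2(r[1,1],r[0,1]))
    t=0 if yawy is None else -np.radians(yawy-a)
    print('t',round(s['t'],2),'pos',np.round(s['tcp_pos'],4),'yang',round(a,1),'F',np.round(s['contact_force'],1),'w',round(s['width'],4),'SHIFT',d.round(4),'turn',round(t,3))
E
python3 -c "
from h import *
go(.4745,.430,.150,90)"
```

```text
t 0.1 pos [0.124  0.5354 0.2179] yang 76.9 F [-0.6  0.6  0.4] w 0.0929 SHIFT [-0.3653 -0.0234  0.0678] turn -0.228
```

>>> {"api": "carry_out", "payload": {
  "steps": "-0.045 -0.003 0.008 -0.03; -0.09 -0.006 0.016 -0.06; -0.135 -0.009 0.025 -0.09; -0.18 -0.012 0.034 -0.12; -0.225 -0.015 0.042 -0.15; -0.27 -0.018 0.05 -0.18; -0.318 -0.021 0.059 -0.21; -0.365 -0.023 0.068 -0.228; -0.365 -0.023 0.068 -0.228; -0.365 -0.023 0.068 -0.228",
  "jaw": 0.4
}}

```text
t: 1.35
tcp_pos: [0.4738, 0.4308, 0.15]
tcp_rot: [-3.141, -0.002, 3.141]
contact_force: [0.4, 0.0, 0.9]
width: 0.037
grip_force: 0.0
```

```bash
python3 - <<'E'
from h import *
go(.4745,.430,.062,90)
a=[cap(n)[0] for n in('top','scene')]
cr=lambda p,u,v,w,h,s:cv2.resize(p[v:v+h,u:u+w,::-1],(w*s,h*s),interpolation=cv2.INTER_CUBIC)
cv2.imwrite('pics/pre.png',np.hstack([cr(a[0],60,180,100,100,4),cr(a[1],390,180,100,100,4)]))
E
```

```text
t 1.35 pos [0.4738 0.4308 0.15  ] yang 90.0 F [0.4 0.  0.9] w 0.037 SHIFT [-0.0008 -0.0007  0.088 ] turn -0.0
```

View pics/pre.png

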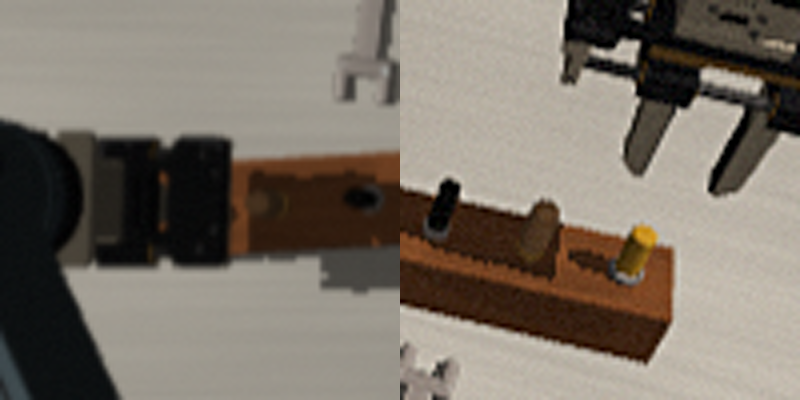

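The scene view shows fingertips at about (449,223)/(470,227), straddling and above the pin at (449,240). Descending and gripping.

>>> {"api": "carry_out", "payload": {
  "steps": "-0.001 -0.001 0.02 0; -0.001 -0.001 0.04 0; -0.001 -0.001 0.06 0; -0.001 -0.001 0.075 0; -0.001 -0.001 0.084 0; -0.001 -0.001 0.087 0; -0.001 -0.001 0.087 0; -0.001 -0.001 0.087 0; -0.001 -0.001 0.087 0; -0.001 -0.001 0.087 0"
}}

```text
t: 2.7
tcp_pos: [0.4757, 0.43, 0.0639]
tcp_rot: [3.141, 0.0, -3.141]
contact_force: [-0.7, 0.1, -0.0]
width: 0.0372
grip_force: 0.0
```

>>> {"api": "carry_out", "payload": {
  "steps": "0 0 0 0; 0 0 0 0; 0 0 0 0; 0 0 0 0; 0 0 0 0; 0 0 0 0; 0 0 0 0; 0 0 0 0; 0 0 0 0; 0 0 0 0",
  "jaw": 0,
  "squeeze": 25
}}

```text
t: 3.95
tcp_pos: [0.4756, 0.4302, 0.0637]
tcp_rot: [3.141, 0.0, -3.141]
contact_force: [0.1, 3.2, -1.4]
width: 0.0153
grip_force: 25.0
```

>>> {"api": "carry_out", "payload": {
  "steps": "0 0 -0.006 0; 0 0 -0.018 0; 0 0 -0.034 0; 0 0 -0.052 0; 0 0 -0.072 0; 0 0 -0.094 0; 0 0 -0.116 0; 0 0 -0.138 0; 0 0 -0.15 0; 0 0 -0.15 0"
}}

```text
t: 5.2
tcp_pos: [0.476, 0.4298, 0.2152]
tcp_rot: [3.141, 0.002, -3.142]
contact_force: [-0.1, 0.7, -2.1]
width: 0.0152
grip_force: 25.0
```

```bash
python3 -c "
from h import *
go(.5995,-.042,.175,108.5)"
```

```text
t 5.2 pos [0.476  0.4298 0.2152] yang 90.0 F [-0.1  0.7 -2.1] w 0.0152 SHIFT [-0.1234 -0.4719  0.0401] turn -0.323
```

>>> {"api": "carry_out", "payload": {
  "steps": "-0.006 -0.025 0 -0.02; -0.019 -0.075 0 -0.05; -0.033 -0.128 0 -0.09; -0.047 -0.182 0 -0.13; -0.062 -0.238 0 -0.17; -0.077 -0.295 0 -0.21; -0.092 -0.352 0 -0.25; -0.106 -0.405 0 -0.29; -0.117 -0.45 0 -0.31; -0.123 -0.472 0 -0.323"
}}

```text
t: 6.45
tcp_pos: [0.5982, -0.0448, 0.2123]
tcp_rot: [3.141, -0.002, -2.821]
contact_force: [0.6, 0.4, -0.8]
width: 0.0154
grip_force: 25.0
```

>>> {"api": "carry_out", "payload": {
  "steps": "0 0 0.01 0; 0 0 0.02 0; 0 0 0.03 0; 0 0 0.04 0; 0 0 0.05 0; 0 0 0.055 0; 0 0 0.058 0; 0 0 0.06 0; 0 0 0.06 0; 0 0 0.06 0"
}}

```text
t: 7.7
tcp_pos: [0.5988, -0.0421, 0.1539]
tcp_rot: [-3.141, 0.0, -2.818]
contact_force: [-0.4, 0.3, -1.4]
width: 0.0152
grip_force: 25.0
```

```bash
python3 - <<'E'
from h import *
go(.5995,-.042,.155,108.5)
a=[]
for n in('top','scene'):
  p,d=cap(n,n+'_b.png');np.savez(n+'_b.npz',p=p,d=d);a.append(p)
cr=lambda p,u,v,w,h,s:cv2.resize(p[v:v+h,u:u+w,::-1],(w*s,h*s),interpolation=cv2.INTER_CUBIC)
cv2.imwrite('pics/hov.png',np.hstack([cr(a[0],265,155,50,50,8),cr(a[1],232,190,50,50,8)]))
E
```

```text
t 7.7 pos [ 0.5988 -0.0421  0.1539] yang 108.5 F [-0.4  0.3 -1.4] w 0.0152 SHIFT [-0.0007 -0.0001 -0.0011] turn 0.0
```

View pics/hov.png

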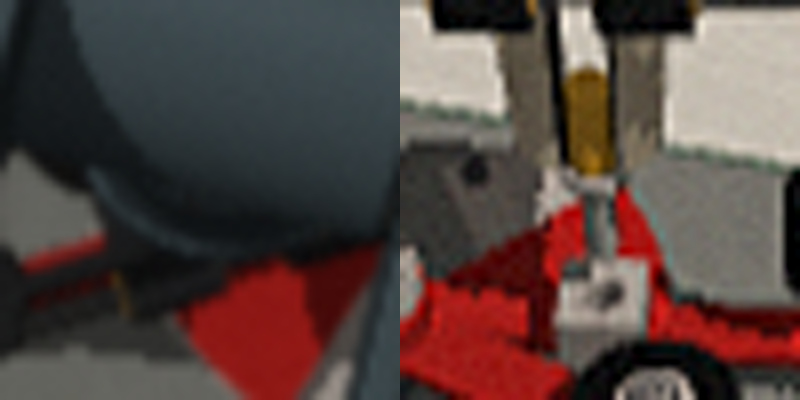

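The scene view shows the gripped pin upright, with its shank end at about (257.3,222) just above the boss hole at (257.8,226.6). The top view is blocked by the arm. I'll compare the positions at their known heights.

```bash
python3 - <<'E'
from h import *
c=manip.camera_params('scene');K=np.array(c['K']);E=np.linalg.inv(np.array(c['extrinsics']))
def proj(X):
    q=E@np.append(X,1);return np.array([K[0,2]+K[0,0]*q[0]/-q[2],K[1,2]-K[1,1]*q[1]/-q[2]])
s=manip.get_state();x,y,z=s['tcp_pos']
for dz in(-.0547,-.0137,-.0077,.0283): print(dz,((proj([x,y,z+dz])+.5-[232,190])*8+[400,0]).round(1))
print('hole',atz('scene',257.25,226.1,.084),((proj([.5998,-.0414,.084])+.5-[232,190])*8+[400,0]).round(1))
p=np.load('scene_b.npz')['p'][206:234,240:274]
a=cv2.resize(p[...,::-1],None,fx=20,fy=20,interpolation=cv2.INTER_CUBIC);a=cv2.convertScaleAbs(a,alpha=1.4)
cv2.imwrite('pics/z.png',a)
E
```

```text
-0.0547 [606.2 266. ]
-0.0137 [598.6 183.5]
-0.0077 [597.5 171. ]
0.0283 [590.3  93.4]
hole [ 0.59812556 -0.04336385  0.084     ] [609.5 298.2]
```

View pics/z.png

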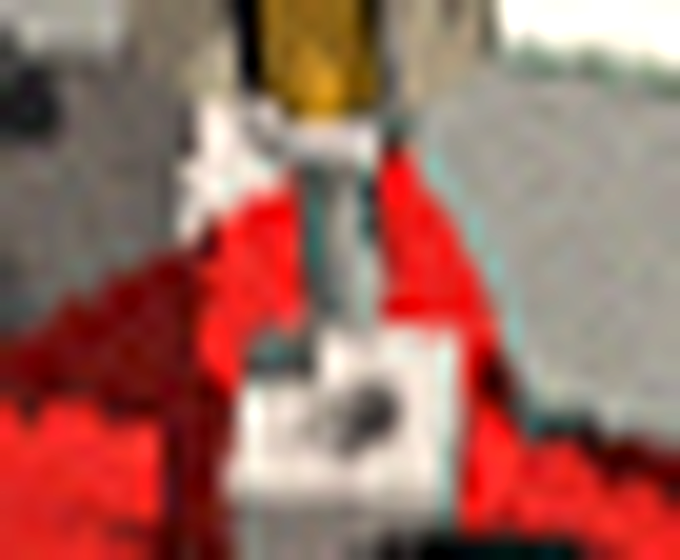

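```bash
python3 - <<'E'
from h import *
Z=np.load('scene_b.npz');p=Z['p'].astype(int);c=cloud('scene',Z['d'])
print(manip.get_state()['tcp_pos'])
for v in range(197,231):
    print(v,' '.join('%3d/%3d/%3d:%4d,%4d,%3d'%(*p[v,u],*(c[v,u]*1e3)) for u in (254,256,257,258,260)))
E
```

```text
[ 0.59878787 -0.04205885  0.15390249]
197 207/200/192: 436,-127,  2 212/205/195: 431,-123, -1 192/183/173: 433,-118,  2  21/ 20/ 16: 603, -31,205  93/ 80/ 67: 601, -27,205
198 160/143/123: 590, -49,182 157/141/125: 587, -44,181 192/183/157: 589, -41,184  23/ 21/ 18: 600, -33,198  92/ 82/ 70: 601, -27,202
199  95/ 63/  2: 594, -47,183  96/ 63/  3: 591, -43,182 133/105/ 56: 592, -40,183  30/ 28/ 32: 600, -33,195  88/ 79/ 66: 601, -27,198
200 102/ 70/ 14: 597, -45,183 108/ 74/ 22: 594, -42,181 109/ 75/ 14: 593, -39,181  36/ 31/ 26: 603, -31,195  85/ 81/ 65: 601, -27,194
201 105/ 76/ 12: 600, -44,183 110/ 78/ 19: 598, -40,183 117/ 82/ 18: 599, -37,185  36/ 36/ 26: 601, -33,189  90/ 82/ 71: 600, -28,189
202 111/ 78/ 20: 602, -43,182 106/ 76/ 19: 600, -39,182 101/ 72/ 17: 599, -37,182  26/ 22/ 15: 601, -33,184  93/ 85/ 72: 600, -28,186
203 102/ 70/ 16: 603, -43,179 100/ 73/ 18: 602, -38,180  92/ 65/ 13: 600, -37,178  31/ 24/ 14: 602, -33,182  90/ 80/ 70: 602, -27,185
204  99/ 73/ 20: 602, -44,175  97/ 67/ 13: 602, -39,176  97/ 67/ 16: 598, -38,173  29/ 22/  9: 601, -34,177  86/ 77/ 67: 599
[... 2793 characters left out ...]
, 82 172/156/150: 593, -37, 85
226 173/160/152: 602, -50, 86 112/105/ 94: 593, -49, 77  87/ 80/ 75: 592, -47, 75  54/ 50/ 46: 592, -44, 77 159/146/137: 595, -36, 84
227 151/141/132: 606, -49, 87 116/109/103: 594, -49, 73  73/ 67/ 64: 592, -47, 72  48/ 44/ 43: 593, -43, 74 167/157/146: 599, -34, 85
228 155/142/133: 608, -47, 86 125/115/109: 609, -41, 89  87/ 78/ 73: 606, -40, 87 127/116/108: 600, -40, 80 173/160/151: 602, -33, 86
229 170/158/146: 611, -46, 85 160/149/139: 609, -41, 86 149/135/128: 608, -39, 85 175/163/153: 605, -38, 83 170/160/148: 604, -32, 84
230 142/133/122: 613, -46, 84 139/125/118: 612, -40, 85 137/124/117: 610, -39, 83 151/141/132: 609, -36, 84 147/136/125: 610, -30, 87
```

```bash
python3 - <<'E'
from h import *
d=np.array([.89,.45,0])
for n,u,v,z,r in(('collar bot front',256.7,213.5,.1402,11),('head bot front',256.3,211,.1462,8),('head top back',255.5,198.4,.182,-8),('tip front',257,221.9,.1022,5.5),('tip front2',257,221.9,.0992,3),('hole back',257.3,224.5,.084,-6.2),('hole front',257.3,227.8,.084,6.2),('boss back',257.3,221.9,.084,-14),('boss front',257.3,230.5,.084,14)):
    print(n,(atz('scene',u,v,z)-d*r/1e3).round(4))
E
```

```text
collar bot front [ 0.5919 -0.0448  0.1402]
head bot front [ 0.5919 -0.0452  0.1462]
head top back [ 0.5971 -0.0417  0.182 ]
tip front [ 0.5937 -0.0452  0.1022]
tip front2 [ 0.5937 -0.0452  0.0992]
hole back [ 0.5986 -0.0425  0.084 ]
hole front [ 0.5978 -0.0438  0.084 ]
boss back [ 0.5974 -0.0425  0.084 ]
boss front [ 0.5991 -0.0438  0.084 ]
```

The scene-view edges put the pin about 4.5 mm short of the hole in x, and the top-view estimate says about 2 mm. I'll shift about 3.5 mm, go lower and look again.

```bash
python3 -c "
from h import *
go(.6023,-.0413,.144,108.5)"
```

```text
t 7.8 pos [ 0.5988 -0.0421  0.1539] yang 108.5 F [ 0.6 -0.4 -1.2] w 0.0155 SHIFT [-0.0036 -0.0004  0.0099] turn 0.0
```

>>> {"api": "carry_out", "payload": {
  "steps": "-0.002 0 0 0; -0.0036 -0.0004 0 0; -0.0036 -0.0004 0.003 0; -0.0036 -0.0004 0.006 0; -0.0036 -0.0004 0.009 0; -0.0036 -0.0004 0.01 0; -0.0036 -0.0004 0.01 0; -0.0036 -0.0004 0.01 0; -0.0036 -0.0004 0.01 0; -0.0036 -0.0004 0.01 0"
}}

```text
t: 9.05
tcp_pos: [0.6022, -0.0412, 0.1438]
tcp_rot: [-3.142, 0.0, -2.818]
contact_force: [-0.3, -0.1, -1.3]
width: 0.0149
grip_force: 25.0
```

```bash
python3 - <<'E'
from h import *
go(.6023,-.0413,.144,108.5)
q,d=cap('scene');np.savez('scene_c.npz',p=q,d=d);cl=cloud('scene',d)
# subpixel-free: compare collar bottom edge & shank
for v in range(212,231): print(v,' '.join('%3d/%3d'%(*q[v,u][:2],) for u in range(251,264)))
p=q[206:234,240:274]
a=cv2.resize(p[...,::-1],None,fx=20,fy=20,interpolation=cv2.INTER_CUBIC);a=cv2.convertScaleAbs(a,alpha=1.4)
cv2.imwrite('pics/z2.png',a)
E
```

```text
t 9.05 pos [ 0.6022 -0.0412  0.1438] yang 108.5 F [-0.3 -0.1 -1.3] w 0.0149 SHIFT [-0.     -0.0001 -0.0002] turn 0.0
212 123/109   0/  0  93/ 65 101/ 70 131/ 96  94/ 67  99/ 72  62/ 46  69/ 65 119/109 125/110 120/110 119/108
213 123/115   0/  1  78/ 56 101/ 70 131/ 94 132/ 96  89/ 63  78/ 54  55/ 56 122/110 119/108 120/107 120/109
214 136/124  50/ 50 104/ 91  99/ 61 128/ 89 152/108  93/ 62  81/ 63  60/ 60 127/120 121/117 114/115 117/114
215 111/107  84/ 70 148/139 148/131 146/119 143/110  76/ 59  66/ 63  59/ 58 111/ 72 140/ 78 112/126 114/116
216  77/ 49  69/ 40 104/109 144/138 153/142 145/130 119/110  91/ 91 102/104 148/ 10 171/ 30 128/ 94 112/117
217  73/  6  70/  5 114/ 42  84/ 68 127/122 123/113 141/136  96/ 96 165/ 90 170/ 11 173/ 21 158/ 44 108/126
218  71/  9  79/  5 175/ 17 122/ 46  76/ 83  75/ 71 121/115  71/ 71 181/ 13 174/ 21 169/ 19 173/ 19 130/101
219  76/ 13  78/  9 187/ 23 120/ 11  56/ 68  86/ 84 119/113  56/ 60 151/ 11 176/ 33 166/ 24 164/ 21 158/ 45
220  75/ 20  72/  3 188/ 26 158/ 23  53/ 68  95/ 88 117/111  57/ 58 132/ 16 171/ 20 170/ 25 166/ 24 164/ 15
221  75/  8
[... 368 characters left out ...]
/105 125/118 138/129 173/161 170/161 157/159 150/ 23
225  75/ 16  79/ 63  60/ 59  69/ 64  63/ 56  80/ 73 107/ 98 107/ 96 110/103 171/159 172/164 152/149 141/ 44
226  90/ 35 138/135 136/129  88/ 82  46/ 42 112/105  98/ 92  66/ 60  59/ 55 166/153 169/160 150/148 131/ 49
227  98/ 48 183/172 174/163 137/123  66/ 63 125/117  76/ 71  56/ 50  94/ 85 165/154 169/159 135/135 132/ 49
228 113/ 65 177/171 168/156 165/152 138/125 133/123  96/ 86 130/122 153/142 175/164 171/163 119/118 144/ 31
229 138/111 181/174 177/164 169/156 176/161 161/149 146/131 172/159 162/149 173/160 173/166 109/113 138/ 16
230 118/ 84 134/131 143/135 141/132 140/131 143/130 139/127 144/135 150/137 151/140 144/138 100/100 153/ 17
```

View pics/z2.png

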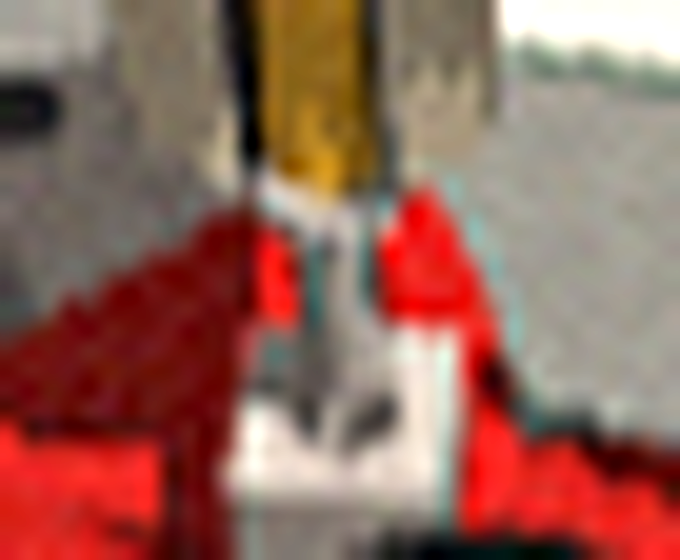

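```bash
python3 - <<'E'
from h import *
d=np.array([.89,.45,0])
g=np.load('scene0.npz')['p'].mean(-1)
print(g[222:231,250:264].astype(int))
w=np.clip(150-g[223:230,254:262],0,None);v,u=np.mgrid[223:230,254:262]
hu,hv=(u*w).sum()/w.sum(),(v*w).sum()/w.sum();print('dark centroid',hu,hv,atz('scene',hu,hv,.084))
for n,u,v,z,r in(('collar bot front',256.5,217.3,.1301,11),('head bot front',256,214.7,.1361,8),('tip r3',257,225.5,.0891,3),('tip r4',257,225.5,.0891,4.)):
    print(n,(atz('scene',u,v,z)-d*r/1e3).round(4))
E
```

```text
[[ 56  58  81 126 120 118 116 120 118 114 117  95 101  68]
 [ 63  60 108 148 138 139 143 142 139 143 142 133 141  60]
 [ 44  62 117 137 138 147 141 132 121 130 141 143 132  49]
 [ 15  47 125 140 138 135 118  99  68  89 142 141 130  62]
 [ 19  37 141 125 136 105  96  68  36  47 130 141 123  66]
 [ 18  43 147 131 125  93  93  58  47  72 134 141 117  62]
 [ 27  66 148 131 131 122  97  66 109 122 141 141  96  57]
 [ 21 109 145 141 143 136 128 119 142 136 138 144  93  44]
 [ 22  83 107 119 107 113 110 114 118 115 119 122  88  53]]
dark centroid 257.36764705882354 226.3529411764706 [ 0.59880223 -0.04274317  0.084     ]
collar bot front [ 0.5959 -0.0443  0.1301]
head bot front [ 0.5957 -0.0451  0.1361]
tip r3 [ 0.5975 -0.0442  0.0891]
tip r4 [ 0.5966 -0.0447  0.0891]
```

The tip is at about (257,226) in the image, about 2.5 mm short of the hole centre (257.3,226.4) along the viewing direction. I'll correct that and feel my way down.

```bash
python3 -c "
from h import *
go(.6043,-.0400,.137,108.5)"
```

```text
t 9.1 pos [ 0.6022 -0.0412  0.1437] yang 108.5 F [ 0.8 -0.6 -0.4] w 0.0154 SHIFT [-0.0024  0.0005  0.0067] turn 0.0
```

>>> {"api": "carry_out", "payload": {
  "steps": "-0.0024 0.0005 0 0; -0.0024 0.0005 0 0; -0.0024 0.0005 0.001 0; -0.0024 0.0005 0.002 0; -0.0024 0.0005 0.003 0; -0.0024 0.0005 0.004 0; -0.0024 0.0005 0.005 0; -0.0024 0.0005 0.006 0; -0.0024 0.0005 0.007 0; -0.0024 0.0005 0.008 0"
}}

```text
t: 10.35
tcp_pos: [0.6042, -0.0406, 0.1361]
tcp_rot: [-3.14, -0.0, -2.818]
contact_force: [-3.1, -1.7, 6.0]
width: 0.0155
grip_force: 25.0
```

The tip is 2.6 mm below the mouth and pushed toward -x,-y, so it is on the chamfer at the far rim. I'll back off about 1 mm and continue down.

```bash
python3 -c "
from h import *
go(.6033,-.0410,.130,108.5)"
```

```text
t 10.35 pos [ 0.6042 -0.0406  0.1361] yang 108.5 F [-3.1 -1.7  6. ] w 0.0155 SHIFT [ 0.001  -0.0001  0.0061] turn 0.0
```

>>> {"api": "carry_out", "payload": {
  "steps": "0.0005 0 0 0; 0.001 -0.0003 0 0; 0.001 -0.0003 0.0005 0; 0.001 -0.0003 0.001 0; 0.001 -0.0003 0.0015 0; 0.001 -0.0003 0.002 0; 0.001 -0.0003 0.0025 0; 0.001 -0.0003 0.003 0; 0.001 -0.0003 0.0035 0; 0.001 -0.0003 0.004 0"
}}

```text
t: 11.6
tcp_pos: [0.6033, -0.0409, 0.1316]
tcp_rot: [-3.141, -0.001, -2.818]
contact_force: [-2.4, -5.0, 2.8]
width: 0.0153
grip_force: 25.0
```

>>> {"api": "carry_out", "payload": {
  "steps": "0.0003 -0.0007 0 0; 0.0003 -0.0007 0.001 0; 0.0003 -0.0007 0.002 0; 0.0003 -0.0007 0.003 0; 0.0003 -0.0007 0.004 0; 0.0003 -0.0007 0.005 0; 0.0003 -0.0007 0.006 0; 0.0003 -0.0007 0.008 0; 0.0003 -0.0007 0.01 0; 0.0003 -0.0007 0.01 0"
}}

```text
t: 12.85
tcp_pos: [0.6032, -0.0414, 0.1212]
tcp_rot: [3.141, -0.0, -2.818]
contact_force: [-2.9, -2.8, 0.1]
width: 0.0157
grip_force: 25.0
```

>>> {"api": "carry_out", "payload": {
  "steps": "0.0004 -0.0003 0.001 0; 0.0004 -0.0003 0.002 0; 0.0004 -0.0003 0.003 0; 0.0004 -0.0003 0.004 0; 0.0004 -0.0003 0.005 0; 0.0004 -0.0003 0.006 0; 0.0004 -0.0003 0.007 0; 0.0004 -0.0003 0.008 0; 0.0004 -0.0003 0.0095 0; 0.0004 -0.0003 0.0105 0"
}}

```text
t: 14.1
tcp_pos: [0.6031, -0.0417, 0.111]
tcp_rot: [3.141, -0.0, -2.818]
contact_force: [-3.1, -1.9, 0.9]
width: 0.0151
grip_force: 25.0
```

>>> {"api": "carry_out", "payload": {
  "steps": "0 0 0 0; 0 0 0 0; 0 0 0 0; 0 0 0 0; 0 0 0 0; 0 0 0 0; 0 0 -0.02 0; 0 0 -0.045 0; 0 0 -0.07 0; 0 0 -0.09 0",
  "jaw": 0.36
}}

```text
t: 15.35
tcp_pos: [0.6033, -0.0418, 0.2023]
tcp_rot: [-3.141, 0.001, -2.818]
contact_force: [-0.3, 0.7, -0.7]
width: 0.0336
grip_force: 0.0
```

```bash
python3 - <<'E'
from h import *
go(.573,.0238,.185,115)
a=[]
for n in('top','scene'):
  p,d=cap(n);np.savez(n+'_d.npz',p=p,d=d);a.append(p)
cr=lambda p,u,v,w,h,s:cv2.resize(p[v:v+h,u:u+w,::-1],(w*s,h*s),interpolation=cv2.INTER_CUBIC)
cv2.imwrite('pics/rel.png',np.hstack([cr(a[0],240,130,100,100,4),cr(a[1],220,180,80,80,5)]))
E
```

```text
t 15.35 pos [ 0.6033 -0.0418  0.2023] yang 108.5 F [-0.3  0.7 -0.7] w 0.0336 SHIFT [0.0079 0.0719 0.0173] turn -0.113
```

View pics/rel.png

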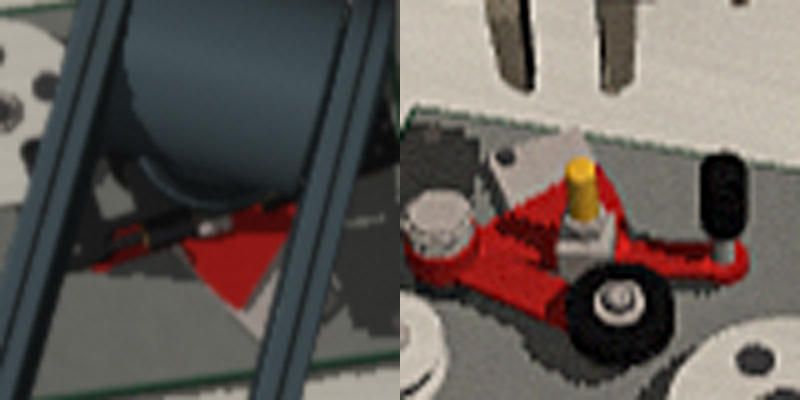

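The pin stands in the boss on the plate, collar clear of the boss, at about (256,217) in the scene view. The arm is still at rest with its handle at about (284.6,218). Next, the handle.

>>> {"api": "carry_out", "payload": {
  "steps": "0.002 0.01 0 0; 0.004 0.03 0 0; 0.006 0.05 0 0; 0.007 0.065 0.01 0; 0.007 0.072 0.025 0; 0.007 0.072 0.045 0; 0.007 0.072 0.065 0; 0.007 0.072 0.085 0; 0.007 0.072 0.098 0; 0.007 0.072 0.101 0",
  "jaw": 0.46
}}

```text
t: 16.7
tcp_pos: [0.5728, 0.0244, 0.0987]
tcp_rot: [3.141, -0.002, -2.818]
contact_force: [0.8, -0.1, 0.6]
width: 0.0427
grip_force: 0.0
```

>>> {"api": "carry_out", "payload": {
  "steps": "0 0 0 0; 0 0 0 0; 0 0 0 0; 0 0 0 0; 0 0 0 0; 0 0 0 0; 0 0 0 0; 0 0 0 0; 0 0 0 0; 0 0 0 0",
  "jaw": 0,
  "squeeze": 20
}}

```text
t: 17.95
tcp_pos: [0.5741, 0.0244, 0.1009]
tcp_rot: [-3.141, 0.001, -2.818]
contact_force: [-0.4, 1.8, 5.5]
width: 0.0236
grip_force: 20.0
```

>>> {"api": "carry_out", "payload": {
  "steps": "0.0022 0 0 -0.015; 0.0045 -0.0001 0 -0.03; 0.0067 -0.0002 0 -0.045; 0.009 -0.0003 0 -0.06; 0.0112 -0.0004 0 -0.075; 0.0135 -0.0006 0 -0.09; 0.0157 -0.0008 0 -0.105; 0.018 -0.0011 0 -0.12; 0.0202 -0.0014 0 -0.135; 0.0224 -0.0017 0 -0.15"
}}

```text
t: 19.2
tcp_pos: [0.554, 0.0159, 0.1009]
tcp_rot: [-3.141, 0.003, -2.668]
contact_force: [2.7, 5.4, 5.4]
width: 0.0235
grip_force: 20.0
```

>>> {"api": "carry_out", "payload": {
  "steps": "0.0022 0 0 -0.015; 0.0045 -0.0001 0 -0.03; 0.0067 -0.0002 0 -0.045; 0.009 -0.0003 0 -0.06; 0.0112 -0.0004 0 -0.075; 0.0135 -0.0006 0 -0.09; 0.0157 -0.0008 0 -0.105; 0.018 -0.0011 0 -0.12; 0.0202 -0.0014 0 -0.135; 0.0224 -0.0017 0 -0.15"
}}

```text
t: 20.45
tcp_pos: [0.5349, 0.0044, 0.1009]
tcp_rot: [-3.141, 0.003, -2.518]
contact_force: [2.8, 4.5, 6.0]
width: 0.0237
grip_force: 20.0
```

```bash
python3 - <<'E'
from h import *
go(.573,.0238,.1)
a=[]
for n in('top','scene'):
  p,d=cap(n);np.savez(n+'_e.npz',p=p,d=d);a.append(p)
cr=lambda p,u,v,w,h,s:cv2.resize(p[v:v+h,u:u+w,::-1],(w*s,h*s),interpolation=cv2.INTER_CUBIC)
cv2.imwrite('pics/pull.png',np.hstack([cr(a[1],210,170,100,80,5)]))
E
```

```text
t 20.45 pos [0.5349 0.0044 0.1009] yang 125.7 F [2.8 4.5 6. ] w 0.0237 SHIFT [-0.0422 -0.0065  0.001 ] turn 0
```

View pics/pull.png

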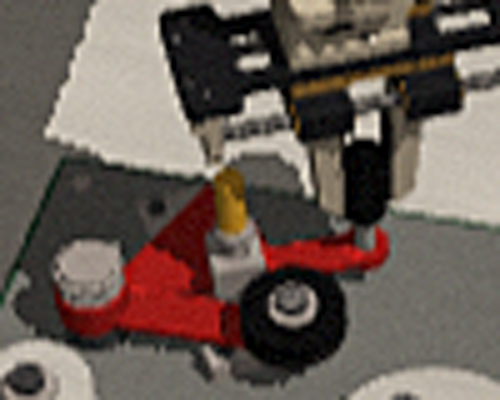

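The pin has not dropped yet; its collar is still above the boss at (257,217). From here I'll creep in small calls with a softer grip.

>>> {"api": "carry_out", "payload": {
  "steps": "0.0005 0 0 -0.003; 0.0009 0 0 -0.006; 0.0014 0 0 -0.009; 0.0018 0 0 -0.012; 0.0023 0 0 -0.015; 0.0027 0 0 -0.018; 0.0032 0 0 -0.021; 0.0036 0 0 -0.024; 0.0041 -0.0001 0 -0.027; 0.0045 -0.0001 0 -0.03",
  "squeeze": 15
}}

```text
t: 21.8
tcp_pos: [0.5313, 0.0017, 0.1009]
tcp_rot: [-3.141, 0.003, -2.488]
contact_force: [4.1, 5.2, 5.6]
width: 0.0235
grip_force: 15.0
```

>>> {"api": "carry_out", "payload": {
  "steps": "0.0005 0 0 -0.003; 0.0009 0 0 -0.006; 0.0014 0 0 -0.009; 0.0018 0 0 -0.012; 0.0023 0 0 -0.015; 0.0027 0 0 -0.018; 0.0032 0 0 -0.021; 0.0036 0 0 -0.024; 0.0041 -0.0001 0 -0.027; 0.0045 -0.0001 0 -0.03"
}}

```text
t: 23.05
tcp_pos: [0.5278, -0.001, 0.1009]
tcp_rot: [-3.141, 0.003, -2.458]
contact_force: [4.1, 5.7, 5.3]
width: 0.0234
grip_force: 15.0
```

>>> {"api": "carry_out", "payload": {
  "steps": "0.0005 0 0 -0.003; 0.0009 0 0 -0.006; 0.0014 0 0 -0.009; 0.0018 0 0 -0.012; 0.0023 0 0 -0.015; 0.0027 0 0 -0.018; 0.0032 0 0 -0.021; 0.0036 0 0 -0.024; 0.0041 -0.0001 0 -0.027; 0.0045 -0.0001 0 -0.03"
}}

```text
t: 24.3
tcp_pos: [0.5243, -0.0039, 0.1009]
tcp_rot: [-3.141, 0.003, -2.428]
contact_force: [2.8, 5.8, 5.6]
width: 0.0237
grip_force: 15.0
```

>>> {"api": "carry_out", "payload": {
  "steps": "0.0005 0 0 -0.003; 0.0009 0 0 -0.006; 0.0014 0 0 -0.009; 0.0018 0 0 -0.012; 0.0023 0 0 -0.015; 0.0027 0 0 -0.018; 0.0032 0 0 -0.021; 0.0036 0 0 -0.024; 0.0041 -0.0001 0 -0.027; 0.0045 -0.0001 0 -0.03"
}}

```text
t: 25.55
tcp_pos: [0.521, -0.0069, 0.1009]
tcp_rot: [-3.141, 0.003, -2.398]
contact_force: [3.4, 5.9, 6.0]
width: 0.0235
grip_force: 15.0
```

>>> {"api": "carry_out", "payload": {
  "steps": "0.0005 0 0 -0.003; 0.0009 0 0 -0.006; 0.0014 0 0 -0.009; 0.0018 0 0 -0.012; 0.0023 0 0 -0.015; 0.0027 0 0 -0.018; 0.0032 0 0 -0.021; 0.0036 0 0 -0.024; 0.0041 -0.0001 0 -0.027; 0.0045 -0.0001 0 -0.03"
}}

```text
t: 26.8
tcp_pos: [0.5177, -0.0099, 0.1009]
tcp_rot: [-3.141, 0.003, -2.368]
contact_force: [2.9, 5.5, 5.7]
width: 0.0238
grip_force: 15.0
```

```bash
cat >> h.py <<'E'
def pinz():
    p,d=cap('scene');c=cloud('scene',d);h=cv2.cvtColor(p,cv2.COLOR_RGB2HSV)
    m=(cv2.inRange(h,(15,140,50),(35,255,255))>0)&(c[...,2]>.07)&(c[...,0]>.45)&(c[...,0]<.68)&(abs(c[...,1]+.06)<.06)
    print('yellow',m.sum(),'z',np.percentile(c[m][:,2],[2,50,98]).round(4),np.median(c[m],0).round(4),'v',np.where(m)[0].min(),np.where(m)[0].max())
    return p,d
E
python3 -c "
from h import *
pinz()"
```

```text
yellow 111 z [0.1042 0.1376 0.2169] [ 0.5676 -0.0564  0.1376] v 178 213
```

>>> {"api": "carry_out", "payload": {
  "steps": "0.0005 0 0 -0.003; 0.0009 0 0 -0.006; 0.0014 0 0 -0.009; 0.0018 0 0 -0.012; 0.0023 0 0 -0.015; 0.0027 0 0 -0.018; 0.0032 0 0 -0.021; 0.0036 0 0 -0.024; 0.0041 -0.0001 0 -0.027; 0.0045 -0.0001 0 -0.03"
}}

```text
t: 28.1
tcp_pos: [0.5145, -0.0131, 0.1009]
tcp_rot: [-3.141, 0.003, -2.338]
contact_force: [2.9, 6.2, 5.8]
width: 0.0235
grip_force: 15.0
```

>>> {"api": "carry_out", "payload": {
  "steps": "0.0005 0 0 -0.003; 0.0009 0 0 -0.006; 0.0014 0 0 -0.009; 0.0018 0 0 -0.012; 0.0023 0 0 -0.015; 0.0027 0 0 -0.018; 0.0032 0 0 -0.021; 0.0036 0 0 -0.024; 0.0041 -0.0001 0 -0.027; 0.0045 -0.0001 0 -0.03"
}}

```text
t: 29.35
tcp_pos: [0.5115, -0.0163, 0.1009]
tcp_rot: [-3.141, 0.003, -2.308]
contact_force: [2.9, 6.9, 6.3]
width: 0.0238
grip_force: 15.0
```

>>> {"api": "carry_out", "payload": {
  "steps": "0.0005 0 0 -0.003; 0.0009 0 0 -0.006; 0.0014 0 0 -0.009; 0.0018 0 0 -0.012; 0.0023 0 0 -0.015; 0.0027 0 0 -0.018; 0.0032 0 0 -0.021; 0.0036 0 0 -0.024; 0.0041 -0.0001 0 -0.027; 0.0045 -0.0001 0 -0.03"
}}

```text
t: 30.6
tcp_pos: [0.5102, -0.0179, 0.1008]
tcp_rot: [-3.14, 0.007, -2.279]
contact_force: [9.0, 13.9, 1.7]
width: 0.0234
grip_force: 15.0
```

```bash
python3 - <<'E'
from h import *
p,d=pinz()
a=cv2.resize(p[165:245,205:305,::-1],None,fx=6,fy=6,interpolation=cv2.INTER_CUBIC);cv2.imwrite('pics/p2.png',a)
E
```

```text
yellow 118 z [0.0949 0.1274 0.2172] [ 0.5637 -0.058   0.1274] v 172 214
```

View pics/p2.png

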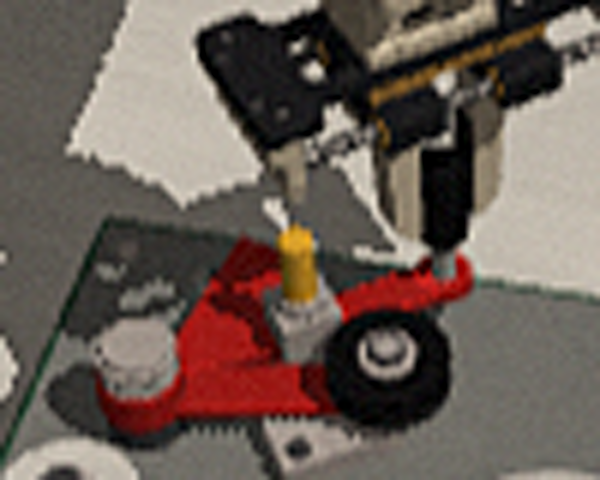

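The force rose to about 16 N and the arm stopped. The pin's collar is now on the boss at about (254,216). I'll ease the arm back to relieve the push and settle the pin.

>>> {"api": "carry_out", "payload": {
  "steps": "-0.0007 0 0 0.004; -0.0014 0 0 0.008; -0.0021 0 0 0.012; -0.0026 0 0 0.015; -0.0031 0 0 0.018; -0.0031 0 0 0.018; -0.0035 0 0 0.021; -0.0039 0 0 0.024; -0.0039 0 0 0.024; -0.0039 0 0 0.024"
}}

```text
t: 31.9
tcp_pos: [0.5114, -0.0165, 0.1008]
tcp_rot: [-3.14, 0.003, -2.302]
contact_force: [4.8, 7.9, 5.0]
width: 0.0238
grip_force: 15.0
```

```bash
cat >> h.py <<'E'
def pinh():
    p,d=cap('scene');c=cloud('scene',d)
    # yellow head column + boss top heights
    h=cv2.cvtColor(p,cv2.COLOR_RGB2HSV);m=(cv2.inRange(h,(18,150,60),(35,255,255))>0);m[:198]=0;m[225:]=0;m[:,:245]=0;m[:,265:]=0
    v,u=np.where(m);print('head',m.sum(),'v',v.min(),v.max(),'u',u.min(),u.max(),'z',np.percentile(c[m][:,2],[3,50,97]).round(4),'xy',np.median(c[m],0).round(4))
    uu=int(np.median(u))
    for r in range(v.max()-1,v.max()+7):print(r,p[r,uu-1:uu+3].mean(-1).astype(int),(c[r,uu-1:uu+3,2]*1e3).astype(int))
E
python3 -c "
from h import *
pinh();go(.5,0,.1)"
```

```text
head 68 v 203 215 u 252 257 z [0.0912 0.1151 0.129 ] xy [ 0.5705 -0.0613  0.1151]
214 [49 77 88 94] [97 98 97 99]
215 [105  80  94 112] [95 92 91 90]
216 [137 134 135 144] [92 92 91 90]
217 [ 90 106 114 122] [87 91 87 88]
218 [116  90 105 130] [88 87 84 86]
219 [160 124 127 129] [85 85 85 80]
220 [132 110 115  96] [82 82 81 81]
221 [100 100 110 104] [78 79 76 76]
t 31.95 pos [ 0.5113 -0.0165  0.1008] yang 138.1 F [3.8 7.5 4.9] w 0.0238 SHIFT [-0.0047  0.0194  0.0008] turn 0
```

>>> {"api": "carry_out", "payload": {
  "steps": "-0.0004 0 0 0.002; -0.0008 0 0 0.004; -0.0012 0 0 0.006; -0.0016 0 0 0.008; -0.002 0 0 0.01; -0.0024 0 0 0.012; -0.0028 0 0 0.014; -0.0032 0 0 0.016; -0.0036 0 0 0.018; -0.004 0 0 0.02"
}}

```text
t: 33.2
tcp_pos: [0.5139, -0.0138, 0.1008]
tcp_rot: [-3.14, 0.003, -2.322]
contact_force: [3.4, 6.4, 5.2]
width: 0.0237
grip_force: 15.0
```

>>> {"api": "carry_out", "payload": {
  "steps": "-0.0002 0 0 0.001; -0.0004 0 0 0.002; -0.0006 0 0 0.003; -0.0008 0 0 0.004; -0.001 0 0 0.005; -0.0012 0 0 0.006; -0.0014 0 0 0.007; -0.0016 0 0 0.008; -0.0018 0 0 0.009; -0.002 0 0 0.01"
}}

```text
t: 34.45
tcp_pos: [0.5152, -0.0125, 0.1008]
tcp_rot: [-3.14, 0.003, -2.332]
contact_force: [3.3, 5.5, 5.3]
width: 0.0239
grip_force: 15.0
```

```bash
python3 -c "
from h import *
pinh();go(.5,0,.1)"
```

```text
head 62 v 204 216 u 252 257 z [0.0935 0.1189 0.13  ] xy [ 0.5736 -0.0582  0.1189]
215 [ 60  75  89 120] [98 98 97 92]
216 [108  63 106 154] [91 93 92 89]
217 [137 122 126 153] [91 93 91 91]
218 [ 96 118 125 128] [89 88 88 85]
219 [119 127 138 125] [84 83 86 87]
220 [143 134 129 107] [86 86 83 83]
221 [108 109  95  99] [79 82 79 81]
222 [100 101 107 104] [76 78 73 77]
t 34.5 pos [ 0.5152 -0.0125  0.1008] yang 136.4 F [3.4 6.  5.4] w 0.0241 SHIFT [0.0015 0.0196 0.0008] turn 0
```

```bash
python3 - <<'E'
from h import *
for f in('scene_d.npz','scene_e.npz',None):
    if f: Z=np.load(f);p,d=Z['p'],Z['d']
    else: p,d=cap('scene')
    c=cloud('scene',d);h=cv2.cvtColor(p,cv2.COLOR_RGB2HSV);m=(cv2.inRange(h,(18,150,60),(35,255,255))>0);m[:198]=0;m[225:]=0;m[:,:245]=0;m[:,265:]=0
    v,u=np.where(m);print(f,m.sum(),'v',v.min(),v.max(),'u',u.min(),u.max(),np.percentile(c[m][:,2],[3,50,97]).round(4),np.median(c[m],0).round(4))
    uu=int(round(np.median(u)))
    for r in range(v.min()-2,v.max()+12):print(r,p[r,uu-2:uu+4].mean(-1).astype(int),(c[r,uu-2:uu+4,2]*1e3).astype(int))
s=manip.get_state();print(s['tcp_pos'])
# fit arm angle from tcp path about pivot
pv=np.array([.6208,-.1159])
for q in([.5741,.0244],[.5349,.0044],[.5145,-.0131],[.5115,-.0163],[.5102,-.0179],s['tcp_pos'][:2]):
    q=np.array(q)-pv;print(np.linalg.norm(q).round(4),np.arctan2(q[1],q[0]).round(4)-1.893)
E
```

```text
scene_d.npz 64 v 212 223 u 253 259 [0.1074 0.1285 0.1405] [ 0.6047 -0.041   0.1285]
210 [148 153 153 157 125 103] [55 56 56 56 55 43]
211 [142 145 152 154 152 118] [ 55 138 140 140  57  41]
212 [127 133 136 144 161 107] [138 139 141 139 139  55]
213 [138 134 137 142 151  59] [138 139 140 137 138  65]
214 [144 141 139 150 151  54] [139 139 139 139 138  64]
215 [116 141 147 132 125  71] [135 138 136 137 132  63]
216 [ 73 103 112 105  96  64] [137 135 134 135 132  63]
217 [ 51  69  89  99 105  74] [130 129 130 130 127 122]
218 [ 51  70  85  99 105  83] [124 126 127 126 125 120]
219 [ 52  78  82 101 101  79] [122 122 122 122 121 118]
220 [ 61  70  88 101  97 102] [117 116 120 120 117 113]
221 [ 55  65  84  91 102  98] [113 114 117 114 111 109]
222 [ 47  61  86  98 101  96] [107 878 112 111 109 108]
223 [ 71  61  80  90 116 111] [100 107 105 108 105 102]
224 [129 129 105 116 145 128] [102 101 102 104 104 104]
225 [107 130 120 121 125 136] [ 98 103 101 100 100 100]
226 [ 51  73 103  86  84  94] [85 89 97 95 96 78]
227 [48 41 69 80 84 82] [85 85 85 88 86 84]
228 [125 117 101 105 136 136] [8
[... 2637 characters left out ...]
 123 136 146 117] [90 90 92 92 92 88]
218 [ 55  98 115 122 125 132] [86 89 90 91 86 86]
219 [121 116 129 140 120 136] [83 85 86 83 88 85]
220 [159 142 137 130 119 113] [83 85 83 84 80 79]
221 [131 111 102 103  96 103] [82 80 80 82 78 78]
222 [108 100 103 105 108 104] [79 76 77 76 74 73]
223 [111 102 106 104  77  90] [75 73 72 69 70 66]
224 [107 105 111  82  61  56] [70 68 66 66 67 64]
225 [118 105  83  66  60  71] [68 64 66 62 60 60]
226 [96 88 42 50 51 63] [65 68 66 66 67 63]
227 [68 60 21 20 29 46] [63 67 66 65 64 61]
[ 0.51522039 -0.01246511  0.10080513]
0.1479 -0.0009000000000001229
0.1478 0.29790000000000005
0.1479 0.4799
0.1479 0.5096
0.1478 0.5235000000000001
0.1478 0.4734999999999998
```

The head top fell from 139 to about 128 mm, so the pin has dropped. I'll keep easing the spring onto it.

>>> {"api": "carry_out", "payload": {
  "steps": "-0.0003 0 0 0.002; -0.0006 0 0 0.004; -0.0009 0 0 0.006; -0.0012 0 0 0.008; -0.0015 0 0 0.01; -0.0018 0 0 0.012; -0.0021 0 0 0.014; -0.0024 0 0 0.016; -0.0027 0 0 0.018; -0.003 0 0 0.02"
}}

```text
t: 35.8
tcp_pos: [0.5162, -0.0114, 0.1008]
tcp_rot: [-3.141, -0.0, -2.351]
contact_force: [-0.5, 1.3, 7.2]
width: 0.0237
grip_force: 15.0
```

The pin now holds the arm: the tangential force fell to about 0.5 N. Opening and lifting away.

>>> {"api": "carry_out", "payload": {
  "steps": "0 0 0 0; 0 0 0 0; 0 0 0 0; 0 0 0 0; 0 0 0 0; 0 0 0 0; 0 0 -0.01 0; 0 0 -0.025 0; 0 0 -0.045 0; 0 0 -0.065 0",
  "jaw": 0.46
}}

```text
t: 37.05
tcp_pos: [0.5164, -0.0112, 0.167]
tcp_rot: [-3.14, 0.001, -2.352]
contact_force: [-0.0, -0.7, -0.1]
width: 0.0426
grip_force: 0.0
```

>>> {"api": "carry_out", "payload": {
  "steps": "0 0 -0.02 0; 0 0 -0.04 0; 0 0 -0.055 0; 0 0 -0.055 0; 0 0 -0.055 0; 0 0 -0.055 0; 0 0 -0.055 0; 0 0 -0.055 0; 0 0 -0.055 0; 0 0 -0.055 0"
}}

```text
t: 38.3
tcp_pos: [0.5161, -0.0111, 0.2201]
tcp_rot: [3.142, -0.0, -2.352]
contact_force: [0.1, -0.4, 0.6]
width: 0.0426
grip_force: 0.0
```

```bash
python3 - <<'E'
from h import *
go(.5,0,.1)
pinh()
p,d=cap('scene');c=cloud('scene',d);h=cv2.cvtColor(p,cv2.COLOR_RGB2HSV);m=(cv2.inRange(h,(18,150,60),(35,255,255))>0);m[:198]=0;m[225:]=0;m[:,:245]=0;m[:,265:]=0
v,u=np.where(m);uu=int(round(np.median(u)))
for r in range(v.min()-1,v.max()+8):print(r,p[r,uu-3:uu+5].mean(-1).astype(int),(c[r,uu-3:uu+5,2]*1e3).astype(int), u[v==r].mean().round(1) if (v==r).any() else '')
k=(p.max(-1)<40)&(c[...,2]>.1)&(c[...,2]<.145)&(c[...,0]<.6)&(c[...,0]>.45)&(abs(c[...,1])<.05)
print('handle',k.sum(),np.median(c[k],0))
E
```

```text
t 38.3 pos [ 0.5161 -0.0111  0.2201] yang 135.2 F [ 0.1 -0.4  0.6] w 0.0426 SHIFT [0.0035 0.0193 0.1201] turn 0
head 58 v 205 216 u 252 257 z [0.0937 0.1175 0.1307] xy [ 0.5751 -0.0577  0.1175]
215 [61 74 88 88] [94 97 98 97]
216 [ 59  68 102  81] [91 96 94 90]
217 [130 126 142 119] [93 92 91 88]
218 [103 106 118 140] [89 93 90 85]
219 [119  88 128 135] [84 86 87 87]
220 [147 123 125 113] [86 83 86 82]
221 [117 111  95  96] [82 79 80 78]
222 [101  98  94  97] [80 77 75 76]
204 [190 159 166 158 171 183 180 179] [ -1   2 130 129   2   2   1   0] 
205 [175 132 139 136 154 173 189 183] [  1 128 128 128 127 127   6   0] 254.0
206 [144 131 131 134 138 154 131 169] [125 129 127 124 127 130   1   1] 255.0
207 [115 142 138 142 141 145  36  99] [127 127 129 130 128 128  42  43] 254.5
208 [ 67 116 143 144 139 120  31  28] [122 126 128 126 126 125  40  39] 255.0
209 [ 39  65 100 112 110  94  42  43] [116 121 124 123 123 121  44  40] 255.0
210 [46 51 55 70 88 96 49 42] [112 119 121 121 117 119  55  41] 255.5
211 [48 51 63 75 89 98 95 77] [ 65 116 115 115 115 113  83  43] 255.0
212 [ 49  53  64  7
[... 158 characters left out ...]
 92  89 101 161] [ 92 100 102 102 105  99  95  91] 255.5
215 [ 60  45  53  77  86  87 118 157] [90 96 97 99 99 93 92 93] 255.0
216 [ 87 124  62  66 102  84 145 124] [93 91 93 95 94 90 89 89] 255.5
217 [ 72 128 123 124 140 120 116 112] [89 86 90 94 89 92 89 84] 
218 [113  53 100 107 120 138  99 143] [84 86 89 88 88 87 83 84] 
219 [163 113 112  90 124 136 121 127] [86 86 84 85 87 86 85 84] 
220 [133 161 147 125 131 115 108 104] [86 86 85 86 85 84 83 79] 
221 [ 91 126 114 112  94  94  95 102] [82 81 82 79 83 80 75 74] 
222 [ 66 104  89 103 100  97 102  81] [76 79 78 75 78 75 75 71] 
223 [ 59 102 102 100 104  99  79  40] [74 75 76 72 70 73 69 66] 
handle 111 [ 0.52545388 -0.00825445  0.12859632]
```

The arm is held at about 0.46 rad by the pin alone. The head reads about 1.5-2 mm above fully home, so I'll press it down lightly with shut fingers.

```bash
python3 -c "
from h import *
go(.567,-.0608,.135)"
```

```text
t 38.4 pos [ 0.5161 -0.0111  0.2202] yang 135.2 F [0.1 0.8 0.4] w 0.0428 SHIFT [-0.0006 -0.0711  0.0852] turn 0
```

>>> {"api": "carry_out", "payload": {
  "steps": "0 -0.01 0 0; 0 -0.03 0 0; 0 -0.05 0 0; 0 -0.065 0.01 0; 0 -0.071 0.03 0; 0 -0.071 0.05 0; 0 -0.071 0.065 0; 0 -0.071 0.075 0; 0 -0.071 0.082 0; 0 -0.071 0.085 0",
  "jaw": 0
}}

```text
t: 39.65
tcp_pos: [0.5666, -0.0611, 0.1351]
tcp_rot: [-3.141, 0.0, -2.352]
contact_force: [-0.3, -0.1, 0.4]
width: 0.0007
grip_force: 0.0
```

>>> {"api": "carry_out", "payload": {
  "steps": "0 0 0.002 0; 0 0 0.004 0; 0 0 0.006 0; 0 0 0.007 0; 0 0 0.0075 0; 0 0 0.008 0; 0 0 0.0085 0; 0 0 0.009 0; 0 0 0.009 0; 0 0 0.009 0"
}}

```text
t: 40.9
tcp_pos: [0.5667, -0.0612, 0.1268]
tcp_rot: [-3.141, 0.0, -2.352]
contact_force: [-2.1, -0.3, 5.7]
width: 0.0004
grip_force: 2.7
```

>>> {"api": "carry_out", "payload": {
  "steps": "0 0 0.0003 0; 0 0 0.0006 0; 0 0 0.0009 0; 0 0 0.0012 0; 0 0 0.0015 0; 0 0 0.0018 0; 0 0 0.002 0; 0 0 0.002 0; 0 0 0.002 0; 0 0 0.002 0"
}}

```text
t: 42.15
tcp_pos: [0.5673, -0.0614, 0.1266]
tcp_rot: [-3.139, 0.001, -2.352]
contact_force: [-5.4, 0.5, 14.9]
width: 0.0005
grip_force: 7.7
```

It is solid at 126.6 mm under 15 N, against 126 mm for fully home. Retreating.

>>> {"api": "carry_out", "payload": {
  "steps": "0 0 -0.001 0; 0 0 -0.002 0; 0 0 -0.004 0; 0 0 -0.01 0; 0 0 -0.03 0; 0 0 -0.055 0; 0 0 -0.08 0; 0 0 -0.1 0; 0 0 -0.1 0; 0 0 -0.1 0"
}}

```text
t: 43.4
tcp_pos: [0.5661, -0.0609, 0.2232]
tcp_rot: [3.14, -0.001, -2.352]
contact_force: [0.3, 0.9, -0.8]
width: 0.0003
grip_force: 0.0
```

```bash
python3 -c "
from h import *
pinh();go(.5,0,.1);print(manip.job_done())"
```

```text
head 58 v 205 216 u 252 257 z [0.0937 0.1164 0.1294] xy [ 0.5747 -0.0575  0.1164]
215 [60 77 91 86] [98 99 97 95]
216 [ 69  66 102  85] [91 94 94 90]
217 [128 128 140 121] [92 93 91 90]
218 [101 119 110 140] [90 88 90 86]
219 [ 82  90  93 145] [88 85 85 86]
220 [131 126 105 128] [85 87 85 84]
221 [122 112  96  99] [82 81 81 78]
222 [103 102 101 100] [77 77 77 73]
t 43.45 pos [ 0.5659 -0.0609  0.2229] yang 135.2 F [ 0.9 -0.9  0.4] w 0.0007 SHIFT [0.0031 0.0894 0.1231] turn 0
the job is handed in; nothing more can be done
None
```

The job is handed in at about 43 s: by my measurements the pin is home (head top 126.6 mm against 126 mm expected), it alone holds the tension arm at about 0.46 rad, and the gripper is clear; hand-in returned no verdict, and I took no final check of the bystanders' positions.

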